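# Put the washed pigment tools to dry

### The job

Put the washed pigment tools to dry: stand every mixing rod from the rinse stand in the drying jar, blue end down, and lay every pestle lengthwise across both rails of the drying rack, one to a lane and about midway. The pestles are lopsided, so trial-lift each one just a few centimetres and, if it droops, set it down and shift the grip until it hangs level; carry it level all the way. When all of them are in place, slide the dryer's black grip level with the red clip beside its track; leave the bowl, the pigment pot and the teacup where they are.

Things in the scene. Friction and masses are not known exactly. Their poses are not given: they have to be found in the camera images.
- pestle1_mid (a point): Centre of a lying pestle with a blue ring, 270 mm long, 0.85 to 0.98 kg. Own x: to the head. Handle (grip here): round, slick, x -95 to 75 mm, 26 mm thick at x = 0, 19 at the rear; it swings in the jaws if off balance. White octagonal head (x 75 to 135) and dark pommel (x -135 to -95), 48 mm across flats; lies level, axis 24 mm up. Hidden ballast: balances at x = -50 to 55 mm, varying. May be absent.
- pestle2_mid (a point): Centre of a lying pestle with a red-brown ring, 270 mm long, 0.85 to 0.98 kg. Own x: to the head. Handle (grip here): round, slick, x -95 to 75 mm, 26 mm thick at x = 0, 19 at the rear; it swings in the jaws if off balance. White octagonal head (x 75 to 135) and dark pommel (x -135 to -95), 48 mm across flats; lies level, axis 24 mm up. Hidden ballast: balances at x = -50 to 55 mm, varying. May be absent.
- pestle3_mid (a point): Centre of a lying pestle with a green ring, 270 mm long, 0.85 to 0.98 kg. Own x: to the head. Handle (grip here): round, slick, x -95 to 75 mm, 26 mm thick at x = 0, 19 at the rear; it swings in the jaws if off balance. White octagonal head (x 75 to 135) and dark pommel (x -135 to -95), 48 mm across flats; lies level, axis 24 mm up. Hidden ballast: balances at x = -50 to 55 mm, varying. May be absent.
- rod1_mid (a point): Centre (80 mm above its foot) of a round bamboo mixing rod, 14 mm thick, 160 mm long, 35 g, blue over the lowest 30 mm; own z up along the rod. It starts upright in a hole of the rinse stand, top 166 mm above the table. May be absent.
- rod2_mid (a point): Centre (80 mm above its foot) of a round bamboo mixing rod, 14 mm thick, 160 mm long, 35 g, blue over the lowest 30 mm; own z up along the rod. It starts upright in a hole of the rinse stand, top 166 mm above the table. May be absent.
- rod3_mid (a point): Centre (80 mm above its foot) of a round bamboo mixing rod, 14 mm thick, 160 mm long, 35 g, blue over the lowest 30 mm; own z up along the rod. It starts upright in a hole of the rinse stand, top 166 mm above the table. May be absent.
- stand: White rinse stand, fixed, 125 x 56 mm, 80 mm high. Origin: centre of its underside on the table; own x along its row of three round holes at x = -40, 0 and 40 mm, 20 mm in diameter, in a 10 mm thick top deck (70 to 80 mm high); below them a floor 6 mm above the table. rod1, rod2 and rod3 start in them in this order.
- jar_floor (a point): Centre of the inner floor of the white porcelain drying jar (fixed, upright): floor 6 mm above the table, rim 90 mm above the table, inner radius 43 mm at the floor and 45 mm at the rim, outer radius 50 mm.
- rack: Pale wooden drying rack, fixed; origin: centre of its footprint. Two level rails along own y at x = -110 and 110 mm, 40 mm wide, 264 mm long, tops 80 mm above the table. Dowels, 10 mm thick, rise 27 mm above them at y = -120, -40, 40, 120 mm: three lanes, centred on y = -80, 0, 80. A pestle lies along own x, either way round, head on one rail, pommel on the other, axis 104 mm above the table.
- dryer: Warm-air dryer, fixed: grey deck 90 x 190 mm, 6 mm high, with a slider track (its housing 40 x 170 mm, top 20 mm above the table) along own y, and a blue blower box 85 mm high and 100 x 90 mm centred at y = -145 mm. Origin: centre of the deck's underside.
- fan_top (a point): Centre of the top of the dryer's black slider grip, 60 mm above the table; the grip is a block 28 mm (dryer's x) by 20 mm (dryer's y), 40 mm tall. It slides along the dryer's y with about 1.5 N of friction, from y = -60 to +60 mm, and stays where it is left. It starts near the blower.
- clip_mark (a point): Top of the red clip (14 x 8 x 8 mm) on the deck, 37 mm to the dryer's +x side of the track's centre line, 14 mm above the table. Its place along the dryer's y is where the slider grip must be brought, to within 6 mm. It is stiff; leave it.
- bowl: Blue bowl, loose bystander, 120 mm wide, 55 mm high; origin at its underside.
- pigment: Small glass pigment pot with blue cap, loose bystander, 48 mm wide, 60 mm high; origin at its underside.
- teacup: White teacup, loose bystander, 72 mm wide, 70 mm high; origin at its underside.
Not all that is in view belongs to the job. What is shaped like the part that bears jar_floor but green is not meant.

How it is judged:
By the outcome, as a careful person would: the job done as asked, in the order asked, and still so for the second after the job is handed in, with the robot touching nothing.
Of pestle1, pestle2, pestle3 only 2 to 3 are there at a start; the rules pass over those that are not, and their reading is None.
Of rod1, rod2, rod3 only 2 to 3 are there at a start; the rules pass over those that are not, and their reading is None.
At some moment in a run one of pestle1, pestle2, pestle3 may be knocked a few centimetres aside while the robot is not near it.
It also fails if it takes over 210 s, if anything falls off the work surface, if the arm or the gripper's body presses on something with over 40 N, if the wrist force passes 120 N, or if a joint passes its speed limit or range.

### The arm

A 6-joint arm with a two-finger parallel gripper is mounted at the origin on the work surface. World frame = base frame: x ahead of the robot, y to its left, z up, the work surface at z = 0. Lengths are in mm, angles in rad, forces in N, time in s.
With the tool pointing down it reaches from about 350 to 975 mm from the base axis. Payload 4.9 kg.
Tool frame: the origin (TCP) lies midway between the tips of the shut fingers; the grasp point (between the pads) lies 19 mm behind it (arm.grip_point_offset is the distance from the TCP to the grasp point, in mm); z points along the fingers, y is the line along which they close (so a half turn about z gives the same grasp; the last joint's range is limited). The gripper opens to 85 mm and grips with 20 to 120 N. Pads are 22 mm wide; open, the fingers measure 114 mm over their backs; the gripper's body (76 mm by 85 mm) begins 54 mm behind the grasp point. The pads swing forward as they close: fully open they stand 13 mm farther back than shut.
Start: joints at [-1.379, 0.053, 1.613, -0, 1.476, -0.119], TCP at [191.132, -595.038, 231.304] pointing down, gripper open.
Joint ranges: [-3.01, 3.01], [-1.01, 2.22], [0.06, 2.58], [-1.02, 4.17], [0.09, 2.62], [-3.14, 3.14]. Speed limits (rad/s): [2.57, 2.57, 3.14, 3.14, 3.14, 3.14].

### API

Orientations are given as a unit quaternion [w, x, y, z].
In Python, from workcell import arm gives the robot as it stands.
- The arm moves only by the tool drive_tool, never from a script. Its argument "increments" is a list of rows, each an object with "offset": the shift along the tool's x, y, z each as a share of 0.5 m, from -1 to 1, a list of three; "rot": the turn, a rotation vector about the tool's x, y, z each as a share of 90 degrees, from -1 to 1, a list of three. In form: [{"offset": [x, y, z], "rot": [ax, ay, az]}, ...]. A call has 1 to 12 rows; each row is the pose to reach, as a shift and turn from the pose commanded when the call began, along the tool's axes at that moment; what a row does not reach only later rows make up. A row lasts 1/12 s, in which the tool goes at most 41.7 mm and 7.16 degrees, less where a joint would pass 70% of its speed; a pose out of reach is approached as far as the arm can. A call with a number of a shift or a turn outside -1 to 1 is refused whole. A call with a gripper value outside its range is refused whole. "fingers" is the opening, from 0 (shut) to 1 (fully open), set as the call begins (left out, the last holds). The fingers move at their own pace and stop on an object; "squeeze" is the grip in N (left out, the last holds). Time passes only in rows, so rows that repeat a pose let the fingers close. It gives the time, the measured TCP pose, the force, the opening and the grip force at its end, in the units of the state.
- arm.get_obs(): the state, without advancing time (a new reading comes with each control period).
- arm.grab_frame(name): name is "side" or "top"; returns a dict with "img" (420x560x3 uint8, red, green, blue), "fx", "fy", "cx", "cy" (pixels), "dist_coeffs" ([k1, k2, p1, p2, k3] as OpenCV has them; the pictures are not rectified), "rvec" (rotation vector, rad) and "tvec" (3), from world to camera coordinates, as OpenCV has them. Camera axes: x right, y down, z forward; pixel columns grow to the right and rows downward; lengths in mm; the calibration is good to about 2 mm. A picture is of the moment at which its call begins. There is no depth.
- arm.finish_job(): hands the job in; it is judged then, once.
The state is a dict: "time": time; "joint_positions": joint angles; "dq": joint speeds; "tau": joint torques, N m; "ee_pos": TCP position; "tool_rot": TCP orientation; "wrist_force": force on the tool from outside, world axes, zero at the start; "moment": the same for the moment, N m; "opening": finger opening in mm; "grasp_force": force on a finger pad.
Only numpy, scipy, OpenCV 4.12 (cv2) and the standard library are available. Lean on these libraries where they do the work, as an engineer would, in place of code of your own. Each camera call takes 0.05 s, during which the arm holds its last target. There are 200 camera calls.

## Working session

There is one attempt and no reset: what is moved stays moved. The work goes in short steps, Python scripts to look and compute and a tool call to move; the robot and the scene stay as the last step left them, time stands still between calls to the robot, and variables do not carry over. Pictures are saved under pics/ and viewed, at most 14 in all, crops included, and the job is handed in when it is done.

Besides the shell and the picture viewer there is one more tool, called as a command line: name --argument value ..., lists and objects as JSON in quotes. drive_tool: Moves the arm, as the interface text tells. Shift numbers are shares of 0.5 m and turn numbers shares of 90 degrees, none past 1 either way. Its arguments: {"type":"object","properties":{"increments":{"type":"array"},"fingers":{"type":"number"},"squeeze":{"type":"number"}},"required":["increments"]}

```bash
mkdir -p pics; ls
cat > h.py <<'E'
import numpy as np, cv2
from workcell import arm
from scipy.spatial.transform import Rotation as R
def frame(n,save=None):
    f=arm.grab_frame(n)
    if save: cv2.imwrite(f'pics/{save}.png',f['img'][:,:,::-1])
    f['K']=np.array([[f['fx'],0,f['cx']],[0,f['fy'],f['cy']],[0,0,1.]]);f['D']=np.array(f['dist_coeffs'],float)
    f['rvec']=np.array(f['rvec'],float);f['tvec']=np.array(f['tvec'],float).reshape(3)
    return f
def ray(f,uv):
    p=cv2.undistortPoints(np.array(uv,float).reshape(-1,1,2),f['K'],f['D']).reshape(-1,2)
    Rm=cv2.Rodrigues(f['rvec'])[0]
    return -Rm.T@f['tvec'], np.c_[p,np.ones(len(p))]@Rm
def onz(f,uv,z):
    c,d=ray(f,uv); return c+d*((z-c[2])/d[:,2])[:,None]
def proj(f,P): return cv2.projectPoints(np.array(P,float).reshape(-1,1,3),f['rvec'],f['tvec'],f['K'],f['D'])[0].reshape(-1,2)
def tri(fa,ua,fb,ub):
    ca,da=ray(fa,ua);cb,db=ray(fb,ub);da=da[0];db=db[0]
    s=np.linalg.lstsq(np.c_[da,-db],cb-ca,rcond=None)[0]
    return (ca+s[0]*da+cb+s[1]*db)/2, np.linalg.norm(ca+s[0]*da-cb-s[1]*db)
E
python3 - <<'E'
from h import *
for n in('top','side'):
    f=frame(n,n+'0'); print(n,-cv2.Rodrigues(f['rvec'])[0].T@f['tvec'],f['fx'],f['D'])
o=arm.get_obs();print(o['ee_pos'],o['tool_rot'],o['time'],o['opening'],R.from_quat(np.roll(o['tool_rot'],-1)).as_matrix().round(3))
E
```

```text
pics
top [ 463.79408477  -35.23625403 1079.85425202] 423.6740206963418 [-0.08164509  0.          0.          0.          0.        ]
side [ 294.33295053 -541.56939236  728.71369806] 409.50412432820957 [-0.01501223  0.          0.          0.          0.        ]
[ 191.02129129 -594.50791625  230.17578445] [-9.29140201e-04  9.87949986e-01  1.54770667e-01 -4.67589489e-05] 0.1 85.5571011984941 [[ 0.952  0.306 -0.   ]
 [ 0.306 -0.952  0.002]
 [ 0.    -0.002 -1.   ]]
```

View pics/top0.png

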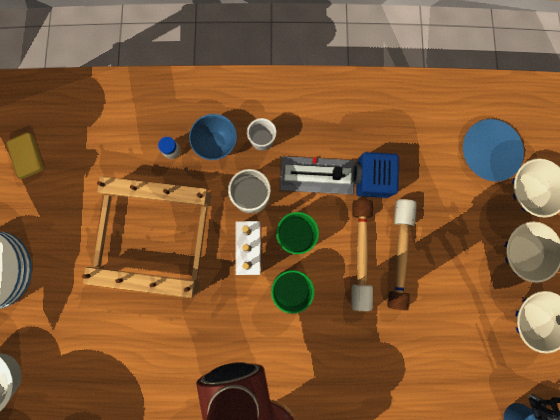

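View pics/side0.png

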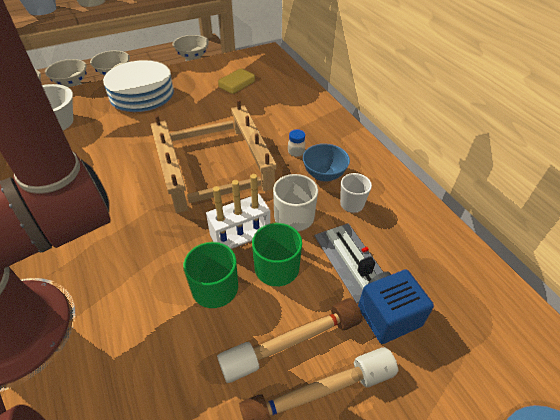

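Run:
```python
import cv2
i=cv2.imread('pics/top0.png')
cv2.imwrite('pics/c1.png',cv2.resize(i[140:315,225:420],None,fx=3.4,fy=3.4,interpolation=cv2.INTER_CUBIC))
cv2.imwrite('pics/c2.png',cv2.resize(i[170:305,75:215],None,fx=4,fy=4,interpolation=cv2.INTER_CUBIC))
```

```text
(no output)
```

View pics/c1.png

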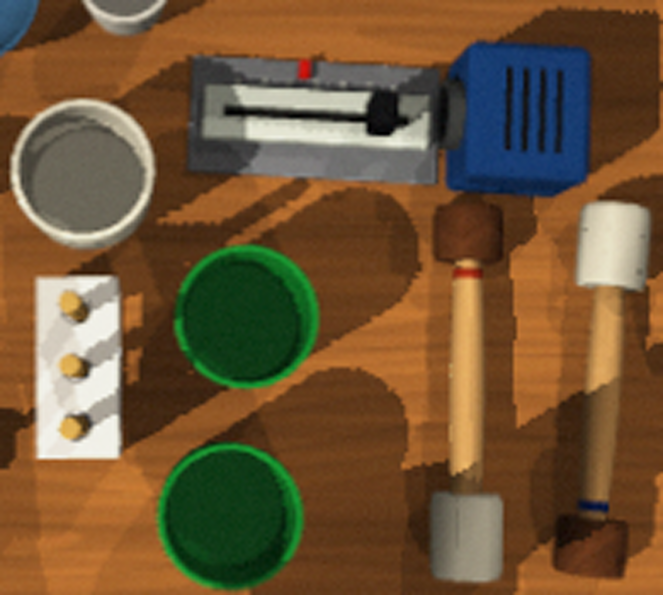

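View pics/c2.png

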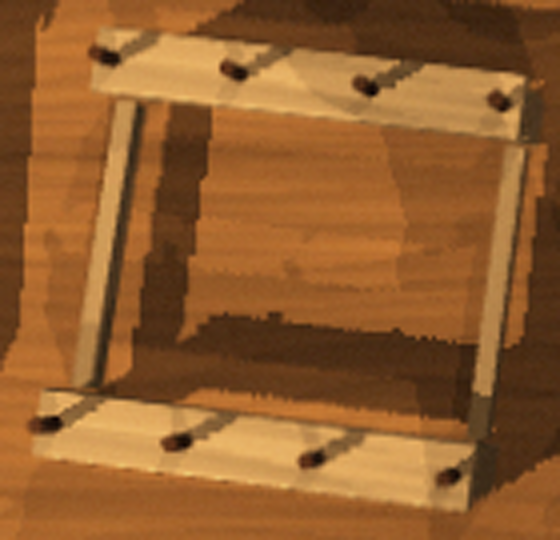

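Run:
```python
from h import *
f=frame('top')
c1=lambda u,v:(np.array([u,v])+.5)/3.4-.5+[225,140]
c2=lambda u,v:(np.array([u,v])+.5)/4-.5+[75,170]
ang=lambda a,b:np.degrees(np.arctan2(*(a-b)[:2][::-1]))
for n,h,p in(('red',(466,579),(468,206)),('blue',(617,203),(591,576))):
  for z in(24,45):
    a,b=onz(f,[c1(*h),c1(*p)],z); print(n,z,((a+b)/2).round(1),np.linalg.norm(a-b).round(1),'ang',ang(a,b).round(2))
# handle junctions
for n,h,p in(('red',(466,493),(468,264)),('blue',(606,287),(593,513))):
    a,b=onz(f,[c1(*h),c1(*p)],36); print(n,'junc',((a+b)/2).round(1),np.linalg.norm(a-b).round(1),'ang',ang(a,b).round(2))
print('rods top',onz(f,[c1(69,305),c1(69,364),c1(69,426)],166).round(1))
print('stand corners',onz(f,[c1(36,277),c1(119,276),c1(120,458),c1(37,458)],80).round(1))
print('jar rim L R T B',onz(f,[c1(12,174),c1(154,174),c1(83,99),c1(83,248)],90).round(1))
print('green',onz(f,[c1(247,316),c1(231,516)],90).round(1))
print('fan top',onz(f,[c1(382,112)],60).round(1),'clip',onz(f,[c1(306,68)],14).round(1))
print('deck corners',onz(f,[c1(192,57),c1(188,170),c1(437,184)],6).round(1))
print('rack top',onz(f,[c2(98,32),c2(525,76),c2(520,140),c2(92,90)],80).round(1),onz(f,[c2(40,390),c2(476,440),c2(468,510),c2(32,455)],80).round(1))
print('dowels',onz(f,[c2(100,54),c2(231,70),c2(361,86),c2(494,100),c2(38,426),c2(171,442),c2(308,460),c2(443,478)],107).round(1))
```

```text
red 24 [ 465.5 -258.9   24. ] 272.0 ang 178.63
red 45 [ 465.5 -254.4   45. ] 266.6 ang 178.63
blue 24 [ 467.5 -360.8   24. ] 274.5 ang -5.67
blue 45 [ 467.5 -354.3   45. ] 269.0 ang -5.67
red junc [ 474.6 -256.3   36. ] 165.2 ang 178.42
blue junc [ 458.9 -353.2   36. ] 163.8 ang -4.93
rods top [[518.8  23.8 166. ]
 [481.5  23.4 166. ]
 [442.6  23.1 166. ]]
stand corners [[543.4  52.5  80. ]
 [544.3  -5.3  80. ]
 [418.9  -6.7  80. ]
 [418.6  50.3  80. ]]
jar rim L R T B [[614.3  69.3  90. ]
 [614.6 -29.4  90. ]
 [667.5  20.5  90. ]
 [562.8  19.4  90. ]]
green [[516.2 -93.7  90. ]
 [380.5 -82.4  90. ]]
fan top [[ 665.  -193.6   60. ]] clip [[ 707.6 -143.6   14. ]]
deck corners [[ 717.7  -57.5    6. ]
 [ 630.5  -54.6    6. ]
 [ 620.5 -242.8    6. ]]
rack top [[647.7 385.7  80. ]
 [621.  123.9  80. ]
 [582.5 126.1  80. ]
 [612.1 387.4  80. ]] [[432.  410.5  80. ]
 [405.8 148.4  80. ]
 [365.3 152.3  80. ]
 [393.7 413.7  80. ]]
dowels [[629.6 372.4 107. ]
 [620.1 293.1 107. ]
 [610.7 215.6 107. ]
 [602.6 137.4 107. ]
 [412.2 398.7 107. ]
 [404.3 319.7 107. ]
 [395.1 239.7 107. ]
 [385.8 161.9 107. ]]
```

drive_tool --increments '[{"offset":[0.1,-0.1,-0.02],"rot":[0,0,0.06]},{"offset":[0.5,-0.489,-0.02],"rot":[0,0,0.198]},{"offset":[0.5,-0.489,-0.02],"rot":[0,0,0.198]},{"offset":[0.5,-0.489,-0.02],"rot":[0,0,0.198]},{"offset":[0.5,-0.489,-0.02],"rot":[0,0,0.198]},{"offset":[0.5,-0.489,-0.02],"rot":[0,0,0.198]},{"offset":[0.5,-0.489,-0.02],"rot":[0,0,0.198]},{"offset":[0.5,-0.489,-0.02],"rot":[0,0,0.198]},{"offset":[0.5,-0.489,-0.02],"rot":[0,0,0.198]},{"offset":[0.5,-0.489,-0.02],"rot":[0,0,0.198]},{"offset":[0.5,-0.489,-0.02],"rot":[0,0,0.198]},{"offset":[0.5,-0.489,-0.02],"rot":[0,0,0.198]}]' --fingers 0.6

```text
time: 1.15
ee_pos: [354.1, -286.4, 241.2]
tool_rot: [0.0, 1.0, -0.0, -0.0]
wrist_force: [0.8, -0.3, -0.8]
opening: 51.4
grasp_force: 0.0
```

drive_tool --increments '[{"offset":[0.329,-0.62,0]},{"offset":[0.329,-0.62,0]},{"offset":[0.329,-0.62,0]},{"offset":[0.329,-0.62,0]},{"offset":[0.329,-0.62,0]},{"offset":[0.329,-0.62,0]},{"offset":[0.329,-0.62,0]},{"offset":[0.329,-0.62,0]},{"offset":[0.329,-0.62,0]},{"offset":[0.329,-0.62,0]},{"offset":[0.329,-0.62,0.06]},{"offset":[0.329,-0.62,0.06]}]'

```text
schema error: expected keys offset, rot
```

Run:
```python
from h import *
a=cv2.resize(frame('side')['img'][140:300,170:340],None,fx=3,fy=3);b=cv2.resize(frame('top')['img'][140:300,190:290],None,fx=3,fy=3)
cv2.imwrite('pics/d.png',np.hstack([a,b])[:,:,::-1])
```

```text
(no output)
```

View pics/d.png

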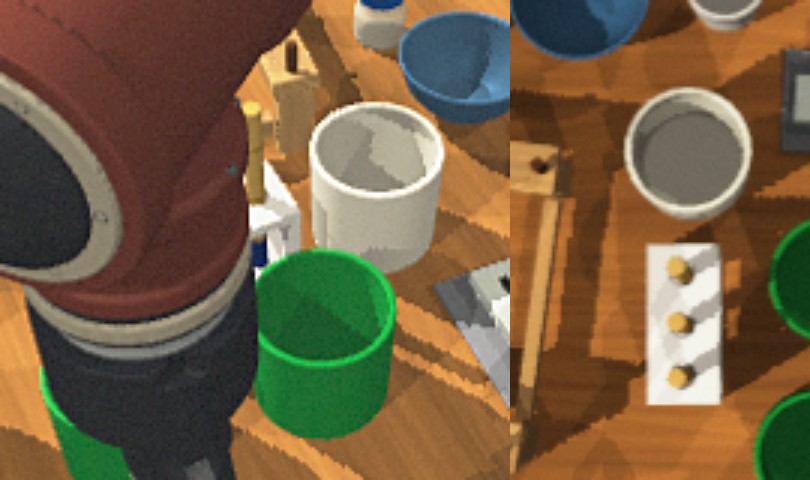

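The picture shows the arm still short of the stand: the move was refused because it had no rot, and the rods are untouched. I'll resend it.

drive_tool --increments '[{"offset":[0.329,-0.62,0],"rot":[0,0,0]},{"offset":[0.329,-0.62,0],"rot":[0,0,0]},{"offset":[0.329,-0.62,0],"rot":[0,0,0]},{"offset":[0.329,-0.62,0],"rot":[0,0,0]},{"offset":[0.329,-0.62,0],"rot":[0,0,0]},{"offset":[0.329,-0.62,0],"rot":[0,0,0]},{"offset":[0.329,-0.62,0],"rot":[0,0,0]},{"offset":[0.329,-0.62,0],"rot":[0,0,0]},{"offset":[0.329,-0.62,0],"rot":[0,0,0]},{"offset":[0.329,-0.62,0],"rot":[0,0,0]},{"offset":[0.329,-0.62,0.08],"rot":[0,0,0]},{"offset":[0.329,-0.62,0.08],"rot":[0,0,0]}]'

```text
time: 2.25
ee_pos: [515.4, 23.2, 194.6]
tool_rot: [-0.0, 1.0, -0.001, -0.006]
wrist_force: [-1.3, 0.4, -2.7]
opening: 51.2
grasp_force: 0.0
```

Run:
```python
from h import *
a=cv2.resize(frame('side')['img'][100:260,170:340],None,fx=3,fy=3)
cv2.imwrite('pics/d2.png',a[:,:,::-1])
```

```text
(no output)
```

View pics/d2.png

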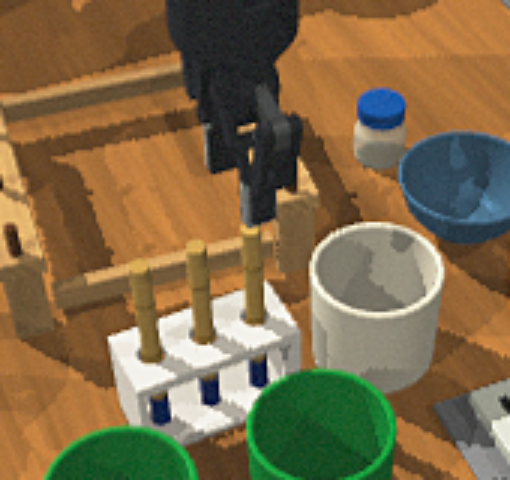

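The gripper is above the far rod, at about (252,235) in the crop, with the fingers either side of it. Next I descend.

drive_tool --increments '[{"offset":[0,0,0.06],"rot":[0,0,0]},{"offset":[0,0,0.12],"rot":[0,0,0]},{"offset":[0,0,0.18],"rot":[0,0,0]},{"offset":[0,0,0.18],"rot":[0,0,0]},{"offset":[0,0,0.18],"rot":[0,0,0]}]'

```text
time: 2.72
ee_pos: [518.3, 23.1, 111.2]
tool_rot: [-0.0, 1.0, -0.001, -0.001]
wrist_force: [1.0, -0.3, 0.0]
opening: 51.3
grasp_force: 0.0
```

drive_tool --increments '[{"offset":[0,0,0],"rot":[0,0,0]},{"offset":[0,0,0],"rot":[0,0,0]},{"offset":[0,0,0],"rot":[0,0,0]},{"offset":[0,0,0],"rot":[0,0,0]},{"offset":[0,0,0],"rot":[0,0,0]},{"offset":[0,0,0],"rot":[0,0,0]},{"offset":[0,0,0],"rot":[0,0,0]},{"offset":[0,0,0],"rot":[0,0,0]}]' --fingers 0 --squeeze 30

```text
time: 3.38
ee_pos: [520.8, 23.8, 114.2]
tool_rot: [0.001, 1.0, 0.0, 0.002]
wrist_force: [0.2, -0.1, 7.3]
opening: 12.8
grasp_force: 29.2
```

drive_tool --increments '[{"offset":[0,0,-0.04],"rot":[0,0,0]},{"offset":[0,0,-0.1],"rot":[0,0,0]},{"offset":[0,0,-0.16],"rot":[0,0,0]},{"offset":[0,0,-0.22],"rot":[0,0,0]},{"offset":[0,0,-0.26],"rot":[0,0,0]},{"offset":[0.04,0,-0.26],"rot":[0,0,0]},{"offset":[0.1,0.007,-0.26],"rot":[0,0,0]},{"offset":[0.16,0.007,-0.26],"rot":[0,0,0]},{"offset":[0.22,0.007,-0.26],"rot":[0,0,0]},{"offset":[0.256,0.007,-0.26],"rot":[0,0,0]},{"offset":[0.256,0.007,-0.26],"rot":[0,0,0]},{"offset":[0.256,0.007,-0.26],"rot":[0,0,0]}]'

```text
time: 4.38
ee_pos: [647.2, 20.7, 241.1]
tool_rot: [-0.0, 1.0, -0.0, -0.0]
wrist_force: [0.4, -0.3, -0.7]
opening: 13.1
grasp_force: 29.5
```

Run:
```python
from h import *
a=cv2.resize(frame('side')['img'][60:260,170:370],None,fx=2.5,fy=2.5)
cv2.imwrite('pics/d3.png',a[:,:,::-1]);o=arm.get_obs();print(o['wrist_force'],o['ee_pos'])
```

```text
[ 0.87540379  0.15406449 -0.43197171] [646.5571281   20.79938089 241.1965567 ]
```

View pics/d3.png

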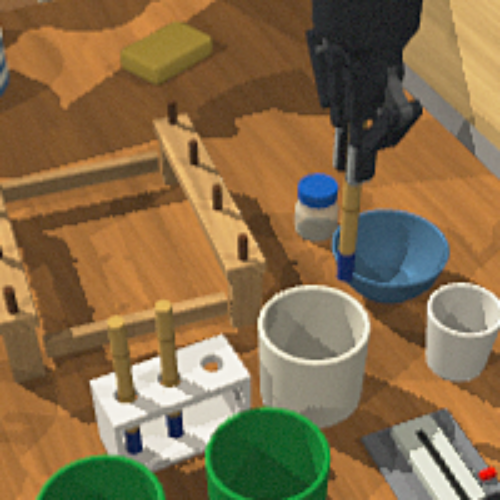

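The rod hangs upright above the far side of the jar, blue end down, so I lower it.

drive_tool --increments '[{"offset":[0,0,0.06],"rot":[0,0,0]},{"offset":[0,0,0.12],"rot":[0,0,0]},{"offset":[0,0,0.18],"rot":[0,0,0]},{"offset":[0,0,0.22],"rot":[0,0,0]},{"offset":[0,0,0.24],"rot":[0,0,0]},{"offset":[0,0,0.252],"rot":[0,0,0]},{"offset":[0,0,0.252],"rot":[0,0,0]},{"offset":[0,0,0.252],"rot":[0,0,0]}]'

```text
time: 5.1
ee_pos: [647.7, 20.6, 117.2]
tool_rot: [0.0, 1.0, -0.0, 0.001]
wrist_force: [0.6, -0.3, 0.8]
opening: 13.2
grasp_force: 29.6
```

drive_tool --increments '[{"offset":[0,0,0],"rot":[0,0,0]},{"offset":[0,0,0],"rot":[0,0,0]},{"offset":[0,0,0],"rot":[0,0,0]},{"offset":[0,0,0],"rot":[0,0,0]},{"offset":[0,0,0],"rot":[0,0,0]},{"offset":[0,0,-0.06],"rot":[0,0,0]},{"offset":[0,0,-0.12],"rot":[0,0,0]},{"offset":[0,0,-0.18],"rot":[0,0,0]},{"offset":[0,0,-0.2],"rot":[0,0,0]}]' --fingers 0.4

```text
time: 5.85
ee_pos: [649.3, 20.5, 221.4]
tool_rot: [0.0, 1.0, -0.0, 0.004]
wrist_force: [0.4, -0.3, 1.9]
opening: 34.1
grasp_force: 0.0
```

Run:
```python
from h import *
a=cv2.resize(frame('side')['img'][100:260,170:370],None,fx=2.5,fy=2.5)
cv2.imwrite('pics/d4.png',a[:,:,::-1]);o=arm.get_obs();print(o['wrist_force'],o['ee_pos'])
```

```text
[-0.01866939  0.19112009  1.27153669] [649.69442765  20.47080318 221.97360323]
```

View pics/d4.png

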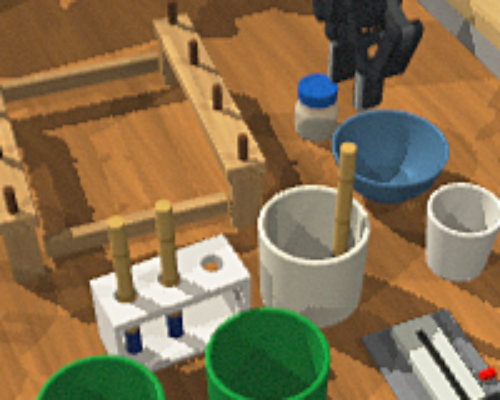

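drive_tool --increments '[{"offset":[-0.08,-0.007,0],"rot":[0,0,0]},{"offset":[-0.16,-0.007,0],"rot":[0,0,0]},{"offset":[-0.24,-0.007,0],"rot":[0,0,0]},{"offset":[-0.3,-0.007,0],"rot":[0,0,0]},{"offset":[-0.331,-0.007,0],"rot":[0,0,0]},{"offset":[-0.331,-0.007,0],"rot":[0,0,0]},{"offset":[-0.331,-0.007,0.04],"rot":[0,0,0]},{"offset":[-0.331,-0.007,0.1],"rot":[0,0,0]},{"offset":[-0.331,-0.007,0.16],"rot":[0,0,0]},{"offset":[-0.331,-0.007,0.207],"rot":[0,0,0]},{"offset":[-0.331,-0.007,0.207],"rot":[0,0,0]},{"offset":[-0.331,-0.007,0.207],"rot":[0,0,0]}]'

```text
time: 6.9
ee_pos: [480.5, 24.3, 109.8]
tool_rot: [-0.0, 1.0, -0.0, -0.002]
wrist_force: [-0.6, -0.9, 0.7]
opening: 34.3
grasp_force: 0.0
```

drive_tool --increments '[{"offset":[0,0,0],"rot":[0,0,0]},{"offset":[0,0,0],"rot":[0,0,0]},{"offset":[0,0,0],"rot":[0,0,0]},{"offset":[0,0,0],"rot":[0,0,0]},{"offset":[0,0,0],"rot":[0,0,0]},{"offset":[0,0,0],"rot":[0,0,0]},{"offset":[0,0,0],"rot":[0,0,0]}]' --fingers 0 --squeeze 30

```text
time: 7.48
ee_pos: [482.9, 24.0, 113.8]
tool_rot: [0.0, 1.0, -0.0, 0.002]
wrist_force: [0.1, -0.1, 5.6]
opening: 12.9
grasp_force: 30.1
```

drive_tool --increments '[{"offset":[0,0,-0.04],"rot":[0,0,0]},{"offset":[0,0,-0.1],"rot":[0,0,0]},{"offset":[0,0,-0.16],"rot":[0,0,0]},{"offset":[0,0,-0.22],"rot":[0,0,0]},{"offset":[0,0,-0.26],"rot":[0,0,0]},{"offset":[0.04,0,-0.26],"rot":[0,0,0]},{"offset":[0.1,0.007,-0.26],"rot":[0,0,0]},{"offset":[0.16,0.007,-0.26],"rot":[0,0,0]},{"offset":[0.203,0.007,-0.26],"rot":[0,0,0]},{"offset":[0.203,0.007,-0.26],"rot":[0,0,0]},{"offset":[0.203,0.007,-0.26],"rot":[0,0,0]},{"offset":[0.203,0.007,-0.26],"rot":[0,0,0]}]'

```text
time: 8.48
ee_pos: [582.2, 20.7, 241.3]
tool_rot: [-0.0, 1.0, -0.0, -0.001]
wrist_force: [0.3, 0.7, -0.4]
opening: 13.1
grasp_force: 29.8
```

drive_tool --increments '[{"offset":[0,0,0.06],"rot":[0,0,0]},{"offset":[0,0,0.12],"rot":[0,0,0]},{"offset":[0,0,0.18],"rot":[0,0,0]},{"offset":[0,0,0.22],"rot":[0,0,0]},{"offset":[0,0,0.24],"rot":[0,0,0]},{"offset":[0,0,0.253],"rot":[0,0,0]},{"offset":[0,0,0.253],"rot":[0,0,0]},{"offset":[0,0,0.253],"rot":[0,0,0]}]'

```text
time: 9.15
ee_pos: [582.8, 20.7, 116.1]
tool_rot: [0.0, 1.0, -0.0, -0.0]
wrist_force: [-0.5, -1.1, 0.6]
opening: 12.8
grasp_force: 29.7
```

drive_tool --increments '[{"offset":[0,0,0],"rot":[0,0,0]},{"offset":[0,0,0],"rot":[0,0,0]},{"offset":[0,0,0],"rot":[0,0,0]},{"offset":[0,0,0],"rot":[0,0,0]},{"offset":[0,0,0],"rot":[0,0,0]},{"offset":[0,0,-0.06],"rot":[0,0,0]},{"offset":[0,0,-0.12],"rot":[0,0,0]},{"offset":[0,0,-0.18],"rot":[0,0,0]},{"offset":[0,0,-0.2],"rot":[0,0,0]}]' --fingers 0.4

```text
time: 9.9
ee_pos: [585.2, 20.5, 221.1]
tool_rot: [0.0, 1.0, -0.0, 0.004]
wrist_force: [0.4, -1.4, 1.5]
opening: 34.3
grasp_force: 0.0
```

drive_tool --increments '[{"offset":[-0.08,-0.006,0],"rot":[0,0,0]},{"offset":[-0.16,-0.006,0],"rot":[0,0,0]},{"offset":[-0.22,-0.006,0],"rot":[0,0,0]},{"offset":[-0.26,-0.006,0],"rot":[0,0,0]},{"offset":[-0.28,-0.006,0],"rot":[0,0,0]},{"offset":[-0.28,-0.006,0],"rot":[0,0,0]},{"offset":[-0.28,-0.006,0.04],"rot":[0,0,0]},{"offset":[-0.28,-0.006,0.1],"rot":[0,0,0]},{"offset":[-0.28,-0.006,0.16],"rot":[0,0,0]},{"offset":[-0.28,-0.006,0.207],"rot":[0,0,0]},{"offset":[-0.28,-0.006,0.207],"rot":[0,0,0]},{"offset":[-0.28,-0.006,0.207],"rot":[0,0,0]}]'

```text
time: 10.9
ee_pos: [442.2, 23.8, 110.5]
tool_rot: [-0.0, 1.0, -0.0, -0.002]
wrist_force: [0.9, -0.2, 0.7]
opening: 34.1
grasp_force: 0.0
```

drive_tool --increments '[{"offset":[0,0,0],"rot":[0,0,0]},{"offset":[0,0,0],"rot":[0,0,0]},{"offset":[0,0,0],"rot":[0,0,0]},{"offset":[0,0,0],"rot":[0,0,0]},{"offset":[0,0,0],"rot":[0,0,0]},{"offset":[0,0,0],"rot":[0,0,0]},{"offset":[0,0,0],"rot":[0,0,0]}]' --fingers 0 --squeeze 30

```text
time: 11.48
ee_pos: [444.5, 23.5, 114.0]
tool_rot: [0.0, 1.0, -0.0, 0.002]
wrist_force: [0.2, 0.6, 7.0]
opening: 13.2
grasp_force: 30.1
```

drive_tool --increments '[{"offset":[0,0,-0.06],"rot":[0,0,0]},{"offset":[0,0,-0.14],"rot":[0,0,0]},{"offset":[0,0,-0.2],"rot":[0,0,0]},{"offset":[0,0,-0.26],"rot":[0,0,0]},{"offset":[0.04,-0.01,-0.26],"rot":[0,0,0]},{"offset":[0.11,-0.034,-0.26],"rot":[0,0,0]},{"offset":[0.18,-0.034,-0.26],"rot":[0,0,0]},{"offset":[0.25,-0.034,-0.26],"rot":[0,0,0]},{"offset":[0.31,-0.034,-0.26],"rot":[0,0,0]},{"offset":[0.344,-0.034,-0.26],"rot":[0,0,0]},{"offset":[0.344,-0.034,-0.26],"rot":[0,0,0]},{"offset":[0.344,-0.034,-0.26],"rot":[0,0,0]}]'

```text
time: 12.48
ee_pos: [614.9, 40.6, 241.1]
tool_rot: [-0.0, 1.0, -0.0, -0.001]
wrist_force: [-0.1, 0.0, -0.3]
opening: 13.2
grasp_force: 29.7
```

Run:
```python
from h import *
a=cv2.resize(frame('side')['img'][60:260,170:370],None,fx=2.2,fy=2.2)
b=cv2.resize(frame('top')['img'][100:300,200:330],None,fx=2.2,fy=2.2)
cv2.imwrite('pics/d5.png',np.hstack([a,b])[:,:,::-1]);o=arm.get_obs();print(o['wrist_force'],o['ee_pos'])
```

```text
[ 0.14685818 -0.32640695 -0.50178737] [614.03252866  40.69116813 241.54644122]
```

View pics/d5.png

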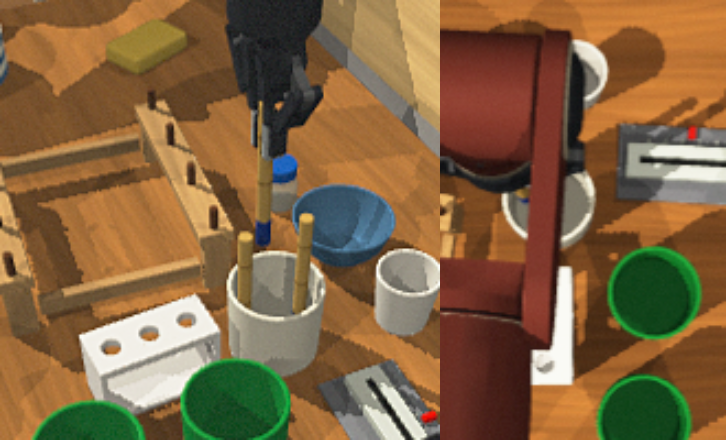

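Two rods stand in the jar, and the third hangs above it, blue end down. I lower it, release and rise.

drive_tool --increments '[{"offset":[0,0,0.06],"rot":[0,0,0]},{"offset":[0,0,0.12],"rot":[0,0,0]},{"offset":[0,0,0.18],"rot":[0,0,0]},{"offset":[0,0,0.22],"rot":[0,0,0]},{"offset":[0,0,0.24],"rot":[0,0,0]},{"offset":[0,0,0.253],"rot":[0,0,0]},{"offset":[0,0,0.253],"rot":[0,0,0]},{"offset":[0,0,0.253],"rot":[0,0,0]}]'

```text
time: 13.25
ee_pos: [615.7, 40.6, 117.1]
tool_rot: [0.0, 1.0, -0.0, 0.001]
wrist_force: [0.4, -0.1, 0.1]
opening: 13.1
grasp_force: 30.0
```

drive_tool --increments '[{"offset":[0,0,0],"rot":[0,0,0]},{"offset":[0,0,0],"rot":[0,0,0]},{"offset":[0,0,0],"rot":[0,0,0]},{"offset":[0,0,0],"rot":[0,0,0]},{"offset":[0,0,0],"rot":[0,0,0]},{"offset":[0,0,-0.06],"rot":[0,0,0]},{"offset":[0,0,-0.12],"rot":[0,0,0]},{"offset":[0,0,-0.18],"rot":[0,0,0]},{"offset":[0,0,-0.26],"rot":[0,0,0]},{"offset":[0,0,-0.3],"rot":[0,0,0]}]' --fingers 0.4

```text
time: 14.08
ee_pos: [616.4, 40.6, 270.9]
tool_rot: [0.0, 1.0, -0.0, 0.003]
wrist_force: [0.2, -0.5, 2.0]
opening: 34.2
grasp_force: 0.0
```

```bash
cat > p.py <<'E'
from h import *
# pestles: wood handle contours in the top view right of x=330px, plus heads
def pestles(save=None):
    f=frame('top',save); hsv=cv2.cvtColor(f['img'],cv2.COLOR_RGB2HSV).astype(int)
    Hh,S,V=hsv[...,0],hsv[...,1],hsv[...,2]
    out={}
    roi=np.zeros(V.shape,bool); roi[197:330,330:440]=1
    m=((S<60)&(V>110)&roi).astype(np.uint8)
    n,l,st,c=cv2.connectedComponentsWithStats(cv2.morphologyEx(m,cv2.MORPH_OPEN,np.ones((3,3))))
    heads=[(c[i],st[i]) for i in range(1,n) if st[i][4]>150]
    rm=(((Hh<8)|(Hh>172))&(S>150)&(V>90)&roi).astype(np.uint8)
    bm=((Hh>100)&(Hh<130)&(S>90)&roi).astype(np.uint8)
    for nm,mm in(('red',rm),('blue',bm)):
        n,l,st,c=cv2.connectedComponentsWithStats(mm)
        out[nm]=[(c[i].round(1),st[i].tolist()) for i in range(1,n) if st[i][4]>6]
    return f,heads,out
E
python3 - <<'E'
from p import *
f,h,o=pestles('top1')
for c,s in h: print('head',c.round(1),s,onz(f,[c],30).round(1))
for k in o: print(k,[(c,s,onz(f,[c],30).round(1)) for c,s in o[k]])
E
```

```text
head [405.  211.8] [395 200  21  25 475] [[ 571.8 -368.4   30. ]]
head [361.5 297.6] [352 285  20  26 495] [[ 360.1 -254.2   30. ]]
red [(array([362.8, 219.7]), [359, 219, 8, 3, 18], array([[ 551.7, -261. ,   30. ]]))]
blue [(array([399.2, 288.5]), [395, 288, 9, 2, 17], array([[ 381.7, -348.4,   30. ]]))]
```

drive_tool --increments '[{"offset":[-0.04,0.08,0],"rot":[0,0,0.022]},{"offset":[-0.08,0.16,0],"rot":[0,0,0.022]},{"offset":[-0.12,0.24,0],"rot":[0,0,0.022]},{"offset":[-0.16,0.32,0],"rot":[0,0,0.022]},{"offset":[-0.2,0.4,0],"rot":[0,0,0.022]},{"offset":[-0.24,0.48,0],"rot":[0,0,0.022]},{"offset":[-0.28,0.55,0],"rot":[0,0,0.022]},{"offset":[-0.299,0.596,0],"rot":[0,0,0.022]},{"offset":[-0.299,0.596,0.05],"rot":[0,0,0.022]},{"offset":[-0.299,0.596,0.12],"rot":[0,0,0.022]},{"offset":[-0.299,0.596,0.19],"rot":[0,0,0.022]},{"offset":[-0.299,0.596,0.25],"rot":[0,0,0.022]}]' --fingers 0.7

```text
time: 15.13
ee_pos: [464.5, -257.4, 138.1]
tool_rot: [-0.0, 1.0, -0.018, -0.0]
wrist_force: [0.7, 0.5, -0.1]
opening: 59.7
grasp_force: 0.0
```

drive_tool --increments '[{"offset":[0,0,0.06],"rot":[0,0,0]},{"offset":[0,0,0.12],"rot":[0,0,0]},{"offset":[0,0,0.18],"rot":[0,0,0]},{"offset":[0,0,0.23],"rot":[0,0,0]},{"offset":[0,0,0.26],"rot":[0,0,0]},{"offset":[0,0,0.27],"rot":[0,0,0]},{"offset":[0,0,0.27],"rot":[0,0,0]},{"offset":[0,0,0.27],"rot":[0,0,0]}]'

```text
time: 15.8
ee_pos: [465.8, -257.7, 6.0]
tool_rot: [0.0, 1.0, -0.017, 0.0]
wrist_force: [-0.3, -0.3, 0.5]
opening: 59.6
grasp_force: 0.0
```

Run:
```python
from h import *
o=arm.get_obs();print(o['wrist_force'],o['moment'],o['ee_pos'])
```

```text
[-0.31165834 -0.33660988  0.54950441] [-0.01342598  0.0825867   0.05655172] [ 465.82476025 -257.65092153    5.95118742]
```

drive_tool --increments '[{"offset":[0,0,0],"rot":[0,0,0]},{"offset":[0,0,0],"rot":[0,0,0]},{"offset":[0,0,0],"rot":[0,0,0]},{"offset":[0,0,0],"rot":[0,0,0]},{"offset":[0,0,0],"rot":[0,0,0]},{"offset":[0,0,0],"rot":[0,0,0]},{"offset":[0,0,0],"rot":[0,0,0]},{"offset":[0,0,0],"rot":[0,0,0]},{"offset":[0,0,0],"rot":[0,0,0]}]' --fingers 0 --squeeze 80

```text
time: 16.55
ee_pos: [466.5, -258.8, 7.3]
tool_rot: [0.001, 1.0, -0.017, 0.001]
wrist_force: [-1.4, -1.6, 6.9]
opening: 23.5
grasp_force: 78.4
```

Run:
```python
from h import *
o=arm.get_obs();print(o['wrist_force'],o['moment'],o['ee_pos'])
```

```text
[-1.43261017 -1.64792642  6.89548806] [-0.23811564  0.25105786  0.11813702] [ 466.4857296  -258.79715646    7.28163962]
```

drive_tool --increments '[{"offset":[0,0,-0.01],"rot":[0,0,0]},{"offset":[0,0,-0.02],"rot":[0,0,0]},{"offset":[0,0,-0.03],"rot":[0,0,0]},{"offset":[0,0,-0.04],"rot":[0,0,0]},{"offset":[0,0,-0.05],"rot":[0,0,0]},{"offset":[0,0,-0.06],"rot":[0,0,0]},{"offset":[0,0,-0.06],"rot":[0,0,0]},{"offset":[0,0,-0.06],"rot":[0,0,0]}]'

```text
time: 17.22
ee_pos: [465.7, -257.5, 35.8]
tool_rot: [0.0, 1.0, -0.017, 0.0]
wrist_force: [-0.2, -1.1, -8.3]
opening: 23.1
grasp_force: 79.2
```

Run:
```python
from h import *
for i in range(3):
  f=frame('side');o=arm.get_obs();print(o['wrist_force'],o['moment'],o['ee_pos'])
a=cv2.resize(f['img'][230:400,200:440],None,fx=3,fy=3)
cv2.imwrite('pics/d6.png',a[:,:,::-1])
```

```text
[-0.02046558  0.2815894  -9.80602576] [-0.00981157 -0.10981753  0.01823062] [ 465.40549331 -257.28034403   35.37614021]
[-0.15723162 -0.24671626 -8.24040667] [ 0.00180165 -0.05684473  0.00636748] [ 465.20592413 -257.14310602   35.07830771]
[-0.20573897 -0.02011362 -8.69964789] [-0.00673287 -0.09510614 -0.01005786] [ 465.10816522 -257.08005952   34.92950276]
```

View pics/d6.png

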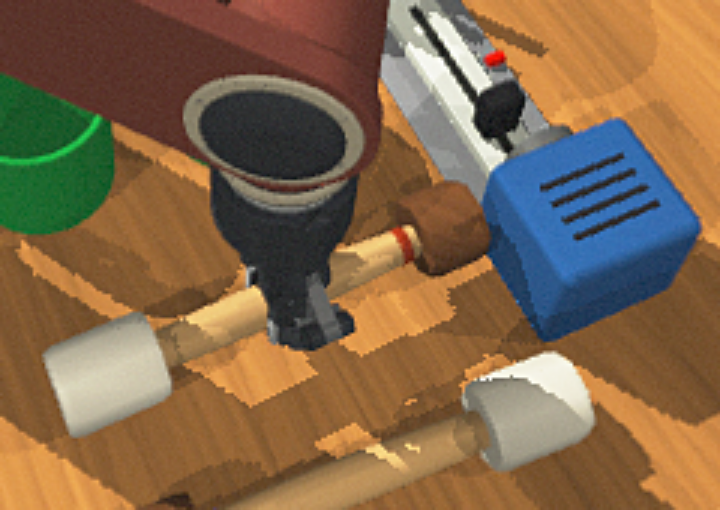

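```bash
cat > t.py <<'E'
from h import *
def tilt(f,uvs,p0,yaw):
    # intersect side rays with the vertical plane through p0 along yaw; returns (along, z)
    c,d=ray(f,uvs); n=np.array([-np.sin(yaw),np.cos(yaw),0]); e=np.array([np.cos(yaw),np.sin(yaw),0])
    p0=np.array([*p0,0.]); s=((p0-c)@n)/(d@n); P=c+d*s[:,None]
    return np.c_[(P-p0)@e,P[:,2]]
E
python3 - <<'E'
from t import *
f=frame('side')
g=lambda u,v:((u+.5)/3-.5+200,(v+.5)/3-.5+230)
print(tilt(f,[g(108,375),g(440,228),g(172,347),g(405,243)],(465.1,-257.1),np.radians(-2)).round(1))
print(proj(f,[[465-105,-254,54],[465+115,-262,54],[465-75,-255,54],[465+95,-261,54]])*3-[600,690])
fs=[];ms=[]
for i in range(8):
    frame('top');o=arm.get_obs();fs.append(o['wrist_force']);ms.append(o['moment'])
print(np.mean(fs,0),np.mean(ms,0),np.std(ms,0))
E
```

```text
[[-103.6   43.7]
 [ 115.2   50.5]
 [ -64.1   44.6]
 [  90.3   50.5]]
[[103.51267037 368.52973066]
 [440.26011237 225.44521256]
 [152.93809982 347.42544869]
 [411.77956212 237.12373456]]
[ 0.22694788  0.11208849 -8.6380238 ] [ 0.00397591 -0.09706363  0.00591829] [0.03443605 0.02527183 0.02256982]
```

Picture: the head end at crop (108,375) sits about 7 mm lower than the pommel at (440,228). That is a droop of about 1.8°, and the moment puts the balance point about 11 mm toward the head. I set it down and shift the grip.

drive_tool --increments '[{"offset":[0,0,0.01],"rot":[0,0,0]},{"offset":[0,0,0.02],"rot":[0,0,0]},{"offset":[0,0,0.03],"rot":[0,0,0]},{"offset":[0,0,0.04],"rot":[0,0,0]},{"offset":[0,0,0.05],"rot":[0,0,0]},{"offset":[0,0,0.055],"rot":[0,0,0]},{"offset":[0,0,0.058],"rot":[0,0,0]},{"offset":[0,0,0.06],"rot":[0,0,0]},{"offset":[0,0,0.06],"rot":[0,0,0]}]'

```text
time: 18.57
ee_pos: [464.9, -257.1, 7.2]
tool_rot: [-0.001, 1.0, -0.017, -0.002]
wrist_force: [-9.7, 4.6, 9.3]
opening: 23.3
grasp_force: 81.1
```

drive_tool --increments '[{"offset":[0,0,0],"rot":[0,0,0]},{"offset":[0,0,0],"rot":[0,0,0]},{"offset":[0,0,0],"rot":[0,0,0]},{"offset":[0,0,0],"rot":[0,0,0]},{"offset":[-0.01,0,0],"rot":[0,0,0]},{"offset":[-0.022,0,0],"rot":[0,0,0]},{"offset":[-0.022,0,0],"rot":[0,0,0]},{"offset":[-0.022,0,0],"rot":[0,0,0]}]' --fingers 0.5

```text
time: 19.23
ee_pos: [453.8, -256.8, 5.1]
tool_rot: [-0.0, 1.0, -0.018, -0.0]
wrist_force: [0.2, -0.1, 0.6]
opening: 42.6
grasp_force: 0.0
```

drive_tool --increments '[{"offset":[0,0,0],"rot":[0,0,0]},{"offset":[0,0,0],"rot":[0,0,0]},{"offset":[0,0,0],"rot":[0,0,0]},{"offset":[0,0,0],"rot":[0,0,0]},{"offset":[0,0,0],"rot":[0,0,0]},{"offset":[0,0,0],"rot":[0,0,0]},{"offset":[0,0,0],"rot":[0,0,0]},{"offset":[0,0,0],"rot":[0,0,0]}]' --fingers 0 --squeeze 80

```text
time: 19.9
ee_pos: [454.4, -257.4, 5.7]
tool_rot: [0.0, 1.0, -0.017, -0.0]
wrist_force: [-4.2, -3.2, 5.0]
opening: 23.1
grasp_force: 78.7
```

drive_tool --increments '[{"offset":[0,0,-0.01],"rot":[0,0,0]},{"offset":[0,0,-0.02],"rot":[0,0,0]},{"offset":[0,0,-0.03],"rot":[0,0,0]},{"offset":[0,0,-0.04],"rot":[0,0,0]},{"offset":[0,0,-0.05],"rot":[0,0,0]},{"offset":[0,0,-0.06],"rot":[0,0,0]},{"offset":[0,0,-0.06],"rot":[0,0,0]},{"offset":[0,0,-0.06],"rot":[0,0,0]},{"offset":[0,0,-0.06],"rot":[0,0,0]},{"offset":[0,0,-0.06],"rot":[0,0,0]}]'

```text
time: 20.73
ee_pos: [454.1, -256.7, 35.0]
tool_rot: [-0.0, 1.0, -0.017, -0.0]
wrist_force: [-0.6, -0.1, -9.0]
opening: 23.1
grasp_force: 79.4
```

```bash
cat >> t.py <<'E'
def fm(n=8):
    fs=[];ms=[]
    for i in range(n):
        f=frame('side');o=arm.get_obs();fs.append(o['wrist_force']);ms.append(o['moment'])
    print('F',np.mean(fs,0).round(2),'M',np.mean(ms,0).round(3),'tcp',np.round(o['ee_pos'],1),'t',o['time'])
    return f
def ends(f,roi):
    # head (grey/white) and pommel (dark brown) centroids in the side view roi (u0,u1,v0,v1)
    hsv=cv2.cvtColor(f['img'],cv2.COLOR_RGB2HSV).astype(int);H,S,V=[hsv[...,i] for i in range(3)]
    r=np.zeros(V.shape,bool);r[roi[2]:roi[3],roi[0]:roi[1]]=1
    for nm,m in(('head',(S<70)&(V>100)&r),('pommel',((H<11)|(H>170))&(S>90)&(V<125)&(V>35)&r)):
        n,l,st,c=cv2.connectedComponentsWithStats(cv2.morphologyEx(m.astype(np.uint8),cv2.MORPH_OPEN,np.ones((3,3))))
        for i in range(1,n):
            if st[i][4]>150: print(nm,c[i].round(1),st[i].tolist())
E
python3 - <<'E'
from t import *
f=fm(); ends(f,(200,365,270,385)); cv2.imwrite('pics/x.png',f['img'][:,:,::-1])
E
```

```text
F [ 0.16 -0.47 -8.62] M [ 0.007 -0.004  0.002] tcp [ 454.4 -256.9   35.2] t 21.1333
head [352.5 280.1] [338, 270, 27, 26, 444]
head [235.2 353.6] [214, 334, 43, 41, 1173]
pommel [243.8 274.9] [228, 270, 29, 14, 220]
```

The grip is now level: the moment is about 0 and the head is at the expected height. I lift and carry in smooth steps.

drive_tool --increments '[{"offset":[0,0,-0.02],"rot":[0,0,0]},{"offset":[0,0,-0.06],"rot":[0,0,0]},{"offset":[0,0,-0.11],"rot":[0,0,0]},{"offset":[0,0,-0.165],"rot":[0,0,0]},{"offset":[0,0,-0.22],"rot":[0,0,0]},{"offset":[0,0,-0.275],"rot":[0,0,0]},{"offset":[0,0,-0.33],"rot":[0,0,0]},{"offset":[0,0,-0.38],"rot":[0,0,0]},{"offset":[0,0,-0.415],"rot":[0,0,0]},{"offset":[0,0,-0.43],"rot":[0,0,0]},{"offset":[0,0,-0.43],"rot":[0,0,0]}]'

```text
time: 22.05
ee_pos: [455.3, -257.6, 253.6]
tool_rot: [0.002, 1.0, -0.017, 0.002]
wrist_force: [0.4, -0.5, -8.9]
opening: 23.6
grasp_force: 79.7
```

drive_tool --increments '[{"offset":[0,-0.02,0],"rot":[0,0,0]},{"offset":[0.002,-0.055,0],"rot":[0,0,0]},{"offset":[0.004,-0.1,0],"rot":[0,0,0]},{"offset":[0.006,-0.15,0],"rot":[0,0,0]},{"offset":[0.009,-0.2,0],"rot":[0,0,0]},{"offset":[0.011,-0.25,0],"rot":[0,0,0]},{"offset":[0.014,-0.3,0],"rot":[0,0,0]},{"offset":[0.016,-0.35,0],"rot":[0,0,0]},{"offset":[0.018,-0.4,0],"rot":[0,0,0]},{"offset":[0.02,-0.445,0],"rot":[0,0,0]},{"offset":[0.022,-0.48,0],"rot":[0,0,0]},{"offset":[0.024,-0.5,0],"rot":[0,0,0]}]'

```text
time: 23.05
ee_pos: [473.6, -4.9, 247.7]
tool_rot: [-0.001, 1.0, -0.016, -0.002]
wrist_force: [-0.4, -0.0, -10.0]
opening: 23.4
grasp_force: 79.9
```

drive_tool --increments '[{"offset":[0.001,-0.02,0],"rot":[0,0,0.005]},{"offset":[0.003,-0.06,0],"rot":[0,0,0.01]},{"offset":[0.005,-0.11,0],"rot":[0,0,0.015]},{"offset":[0.007,-0.17,0],"rot":[0,0,0.02]},{"offset":[0.01,-0.23,0],"rot":[0,0,0.025]},{"offset":[0.013,-0.29,0],"rot":[0,0,0.03]},{"offset":[0.016,-0.35,0],"rot":[0,0,0.035]},{"offset":[0.018,-0.41,0],"rot":[0,0,0.04]},{"offset":[0.02,-0.465,0],"rot":[0,0,0.045]},{"offset":[0.022,-0.51,0],"rot":[0,0,0.05]},{"offset":[0.024,-0.54,0],"rot":[0,0,0.051]},{"offset":[0.024,-0.555,0],"rot":[0,0,0.051]}]'

```text
time: 24.05
ee_pos: [495.8, 270.9, 248.2]
tool_rot: [0.0, 0.998, -0.057, -0.002]
wrist_force: [-1.0, -0.1, -9.5]
opening: 23.6
grasp_force: 80.1
```

Run:
```python
from t import *
f=fm(4); g=frame('top')
a=cv2.resize(f['img'][30:230,80:330],None,fx=1.6,fy=1.6);b=cv2.resize(g['img'][130:330,60:260],None,fx=1.6,fy=1.6)
cv2.imwrite('pics/d7.png',np.hstack([a,b])[:,:,::-1])
```

```text
F [-0.17  0.12 -8.67] M [-0.004 -0.024 -0.002] tcp [496.4 268.5 249.3] t 24.25
```

View pics/d7.png

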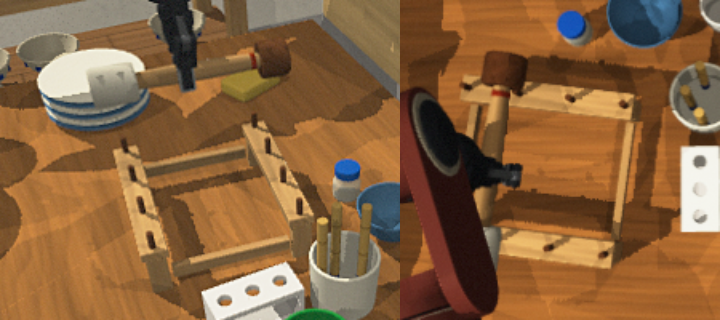

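Run:
```python
from t import *
g=frame('top');f=frame('side')
print(onz(g,[[123.8,173.8],[(97)/1.6+60,92/1.6+130]],268).round(1), 'expect',[621.7,254.8])
print(tilt(f,[(272/1.6+80,60/1.6+30),(115/1.6+80,83/1.6+30)],(496.5,268.5),np.radians(-6.6)).round(1))
```

```text
[[620.7 257.2 268. ]
 [593.5 262.2 268. ]] expect [621.7, 254.8]
[[126.3 262.2]
 [-90.4 267.3]]
```

drive_tool --increments '[{"offset":[0,0,0.02],"rot":[0,0,0]},{"offset":[0,0,0.06],"rot":[0,0,0]},{"offset":[0,0,0.11],"rot":[0,0,0]},{"offset":[0,0,0.16],"rot":[0,0,0]},{"offset":[0,0,0.21],"rot":[0,0,0]},{"offset":[0,0,0.25],"rot":[0,0,0]},{"offset":[0,0,0.28],"rot":[0,0,0]},{"offset":[0,0,0.3],"rot":[0,0,0]},{"offset":[0,0,0.315],"rot":[0,0,0]},{"offset":[0,0,0.325],"rot":[0,0,0]},{"offset":[0,0,0.329],"rot":[0,0,0]},{"offset":[0,0,0.329],"rot":[0,0,0]}]'

```text
time: 25.4
ee_pos: [497.2, 269.5, 86.4]
tool_rot: [-0.0, 0.998, -0.057, 0.0]
wrist_force: [-0.3, 0.5, -8.6]
opening: 23.2
grasp_force: 80.1
```

drive_tool --increments '[{"offset":[0,0,0],"rot":[0,0,0]},{"offset":[0,0,0],"rot":[0,0,0]},{"offset":[0,0,0],"rot":[0,0,0]}]'

```text
time: 25.65
ee_pos: [497.3, 269.7, 86.7]
tool_rot: [-0.0, 0.998, -0.057, 0.001]
wrist_force: [0.4, 0.2, -7.9]
opening: 23.3
grasp_force: 80.1
```

drive_tool --increments '[{"offset":[0,0,0.003],"rot":[0,0,0]},{"offset":[0,0,0.005],"rot":[0,0,0]},{"offset":[0,0,0.006],"rot":[0,0,0]},{"offset":[0,0,0.006],"rot":[0,0,0]}]'

```text
time: 25.98
ee_pos: [497.4, 269.7, 85.6]
tool_rot: [-0.0, 0.998, -0.057, 0.0]
wrist_force: [-6.6, -3.1, 5.3]
opening: 23.2
grasp_force: 81.8
```

drive_tool --increments '[{"offset":[0,0,0],"rot":[0,0,0]},{"offset":[0,0,0],"rot":[0,0,0]},{"offset":[0,0,0],"rot":[0,0,0]},{"offset":[0,0,0],"rot":[0,0,0]},{"offset":[0,0,-0.02],"rot":[0,0,0]},{"offset":[0,0,-0.06],"rot":[0,0,0]},{"offset":[0,0,-0.12],"rot":[0,0,0]},{"offset":[0,0,-0.18],"rot":[0,0,0]},{"offset":[0,0,-0.24],"rot":[0,0,0]},{"offset":[0,0,-0.3],"rot":[0,0,0]},{"offset":[0,0,-0.33],"rot":[0,0,0]},{"offset":[0,0,-0.33],"rot":[0,0,0]}]' --fingers 0.5

```text
time: 26.98
ee_pos: [499.1, 270.4, 254.5]
tool_rot: [-0.002, 0.998, -0.057, 0.005]
wrist_force: [0.6, 0.6, 0.6]
opening: 42.8
grasp_force: 0.0
```

Run:
```python
from p import *
f,h,o=pestles()
cv2.imwrite('pics/top2.png',f['img'][:,:,::-1]);
s=frame('side','side2')
for c,st in h: print('head',c.round(1),st,onz(f,[c],30).round(1))
for k in o: print(k,[(c,s_,onz(f,[c],30).round(1)) for c,s_ in o[k]])
ob=arm.get_obs();print(ob['ee_pos'],ob['tool_rot'],ob['moment'])
```

```text
head [408.1 212. ] [400 200  16  24 298] [[ 571.4 -376.5   30. ]]
red []
blue [(array([399. , 288.5]), [395, 288, 9, 2, 18], array([[ 381.7, -347.9,   30. ]]))]
[497.0065378  269.50422715 248.71147497] [-3.65388481e-04  9.98349367e-01 -5.74257879e-02  8.28293994e-04] [ 0.02417525 -0.00058036 -0.0094155 ]
```

drive_tool --increments '[{"offset":[0.01,0.07,0],"rot":[0,0,0]},{"offset":[0.01,0.14,0],"rot":[0,0,0]},{"offset":[0.02,0.21,0],"rot":[0,0,0]},{"offset":[0.02,0.28,0],"rot":[0,0,0]},{"offset":[0.03,0.35,0],"rot":[0,0,0]},{"offset":[0.03,0.42,0],"rot":[0,0,0]},{"offset":[0.035,0.49,0],"rot":[0,0,0]},{"offset":[0.04,0.55,0],"rot":[0,0,0]},{"offset":[0.04,0.6,0],"rot":[0,0,0]}]' --fingers 0.7

```text
time: 27.83
ee_pos: [480.8, -32.8, 245.3]
tool_rot: [-0.0, 0.998, -0.058, -0.002]
wrist_force: [0.2, 0.5, 0.3]
opening: 59.8
grasp_force: 0.0
```

drive_tool --increments '[{"offset":[0.01,0.07,0],"rot":[0,0,0]},{"offset":[0.01,0.14,0],"rot":[0,0,0]},{"offset":[0.02,0.21,0],"rot":[0,0,0]},{"offset":[0.02,0.28,0],"rot":[0,0,0]},{"offset":[0.03,0.35,0],"rot":[0,0,0]},{"offset":[0.03,0.42,0],"rot":[0,0,0]},{"offset":[0.035,0.49,0],"rot":[0,0,0]},{"offset":[0.04,0.56,0],"rot":[0,0,0]},{"offset":[0.045,0.62,0],"rot":[0,0,-0.006]},{"offset":[0.045,0.652,0],"rot":[0,0,-0.006]},{"offset":[0.045,0.652,0],"rot":[0,0,-0.006]},{"offset":[0.045,0.652,0],"rot":[0,0,-0.006]}]'

```text
time: 28.83
ee_pos: [466.5, -356.8, 245.9]
tool_rot: [-0.001, 0.999, -0.053, -0.001]
wrist_force: [0.1, -0.0, -0.5]
opening: 59.9
grasp_force: 0.0
```

Run:
```python
from p import *
ob=arm.get_obs();print(ob['ee_pos'],ob['tool_rot'],ob['moment'])
f=frame('side','side3')
a=cv2.resize(f['img'][170:420,150:450],None,fx=1.6,fy=1.6)
b=cv2.resize(cv2.imread('pics/top2.png')[130:330,60:240,::-1],None,fx=1.6,fy=1.6)
c=np.zeros((400,768,3),np.uint8);c[:,:480]=a;c[:320,480:]=b
cv2.imwrite('pics/d8.png',c[:,:,::-1])
```

```text
[ 466.54503306 -356.81592393  245.93541856] [-0.00147398  0.99857508 -0.05333257 -0.00112602] [ 0.05010009 -0.02809161  0.0080625 ]
```

View pics/d8.png

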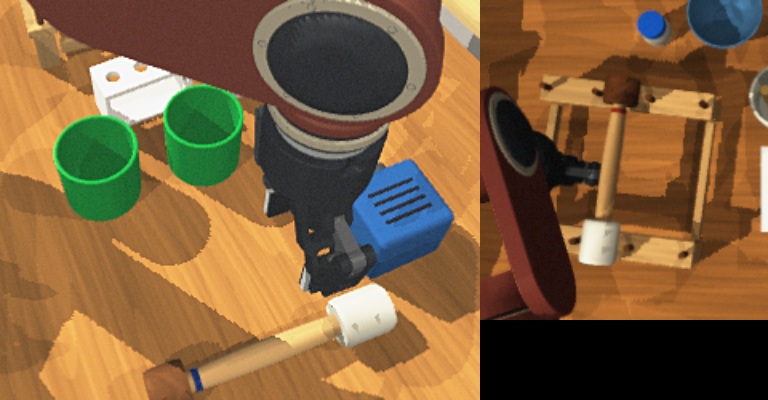

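The red-ring pestle lies in the middle lane across both rails. The blue-ring one hasn't moved (head at side pixel (376,367)). I descend on it, grip and trial-lift.

drive_tool --increments '[{"offset":[0,0,0.06],"rot":[0,0,0]},{"offset":[0,0,0.13],"rot":[0,0,0]},{"offset":[0,0,0.2],"rot":[0,0,0]},{"offset":[0,0,0.27],"rot":[0,0,0]},{"offset":[0,0,0.34],"rot":[0,0,0]},{"offset":[0,0,0.4],"rot":[0,0,0]},{"offset":[0,0,0.44],"rot":[0,0,0]},{"offset":[0,0,0.47],"rot":[0,0,0]},{"offset":[0,0,0.485],"rot":[0,0,0]},{"offset":[0,0,0.485],"rot":[0,0,0]},{"offset":[0,0,0.485],"rot":[0,0,0]}]'

```text
time: 29.8
ee_pos: [467.6, -356.5, 5.8]
tool_rot: [-0.0, 0.999, -0.052, 0.0]
wrist_force: [-0.0, -1.3, 1.0]
opening: 59.6
grasp_force: 0.0
```

drive_tool --increments '[{"offset":[0,0,0],"rot":[0,0,0]},{"offset":[0,0,0],"rot":[0,0,0]},{"offset":[0,0,0],"rot":[0,0,0]},{"offset":[0,0,0],"rot":[0,0,0]},{"offset":[0,0,0],"rot":[0,0,0]},{"offset":[0,0,0],"rot":[0,0,0]},{"offset":[0,0,0],"rot":[0,0,0]},{"offset":[0,0,0],"rot":[0,0,0]},{"offset":[0,0,0],"rot":[0,0,0]}]' --fingers 0 --squeeze 80

```text
time: 30.55
ee_pos: [468.2, -359.0, 7.5]
tool_rot: [0.001, 0.999, -0.053, 0.001]
wrist_force: [-2.1, -2.1, 6.4]
opening: 23.7
grasp_force: 78.4
```

drive_tool --increments '[{"offset":[0,0,-0.01],"rot":[0,0,0]},{"offset":[0,0,-0.02],"rot":[0,0,0]},{"offset":[0,0,-0.03],"rot":[0,0,0]},{"offset":[0,0,-0.04],"rot":[0,0,0]},{"offset":[0,0,-0.04],"rot":[0,0,0]},{"offset":[0,0,-0.04],"rot":[0,0,0]}]'

```text
time: 31.05
ee_pos: [467.1, -357.1, 25.2]
tool_rot: [-0.0, 0.999, -0.053, 0.0]
wrist_force: [-0.2, -0.0, -8.9]
opening: 23.6
grasp_force: 79.2
```

Run:
```python
from t import *
f=fm(8); ends(f,(225,410,330,420))
print(proj(f,[[467.4+104.4,-357.4-11,45],[467.4-114.4,-357.4+12,45]]))
```

```text
F [ 0.1   0.26 -8.87] M [-0.049 -0.261  0.003] tcp [ 467.1 -357.2   25.1] t 31.45
head [331.6 340.1] [296, 330, 66, 33, 422]
head [379.7 361.2] [362, 341, 37, 40, 1033]
pommel [285.8 335.8] [269, 330, 29, 18, 286]
pommel [359.1 340.8] [336, 330, 34, 33, 417]
[[375.81129307 359.5914994 ]
 [252.9882438  407.56114453]]
```

The moment puts the balance point about 30 mm toward the pommel, so I set it down and shift the grip.

drive_tool --increments '[{"offset":[0,0,0.01],"rot":[0,0,0]},{"offset":[0,0,0.02],"rot":[0,0,0]},{"offset":[0,0,0.03],"rot":[0,0,0]},{"offset":[0,0,0.035],"rot":[0,0,0]},{"offset":[0,0,0.038],"rot":[0,0,0]},{"offset":[0,0,0.04],"rot":[0,0,0]},{"offset":[0,0,0.04],"rot":[0,0,0]}]'

```text
time: 32.03
ee_pos: [466.8, -357.1, 7.4]
tool_rot: [-0.001, 0.999, -0.053, -0.001]
wrist_force: [-8.4, 5.6, 8.8]
opening: 23.3
grasp_force: 80.9
```

drive_tool --increments '[{"offset":[0,0,0],"rot":[0,0,0]},{"offset":[0,0,0],"rot":[0,0,0]},{"offset":[0,0,0],"rot":[0,0,0]},{"offset":[0,0,0],"rot":[0,0,0]},{"offset":[-0.02,0,0],"rot":[0,0,0]},{"offset":[-0.04,0,0],"rot":[0,0,0]},{"offset":[-0.059,0,0],"rot":[0,0,0]},{"offset":[-0.059,0,0],"rot":[0,0,0]},{"offset":[-0.059,0,0],"rot":[0,0,0]}]' --fingers 0.5

```text
time: 32.78
ee_pos: [436.9, -354.0, 5.1]
tool_rot: [-0.0, 0.999, -0.053, -0.0]
wrist_force: [-0.3, -0.1, -0.3]
opening: 42.9
grasp_force: 0.0
```

drive_tool --increments '[{"offset":[0,0,0],"rot":[0,0,0]},{"offset":[0,0,0],"rot":[0,0,0]},{"offset":[0,0,0],"rot":[0,0,0]},{"offset":[0,0,0],"rot":[0,0,0]},{"offset":[0,0,0],"rot":[0,0,0]},{"offset":[0,0,0],"rot":[0,0,0]},{"offset":[0,0,0],"rot":[0,0,0]},{"offset":[0,0,0],"rot":[0,0,0]}]' --fingers 0 --squeeze 80

```text
time: 33.45
ee_pos: [437.9, -354.9, 5.8]
tool_rot: [0.001, 0.999, -0.053, 0.0]
wrist_force: [-4.9, -2.9, 5.2]
opening: 22.8
grasp_force: 78.6
```

drive_tool --increments '[{"offset":[0,0,-0.01],"rot":[0,0,0]},{"offset":[0,0,-0.02],"rot":[0,0,0]},{"offset":[0,0,-0.03],"rot":[0,0,0]},{"offset":[0,0,-0.04],"rot":[0,0,0]},{"offset":[0,0,-0.05],"rot":[0,0,0]},{"offset":[0,0,-0.06],"rot":[0,0,0]},{"offset":[0,0,-0.06],"rot":[0,0,0]},{"offset":[0,0,-0.06],"rot":[0,0,0]}]'

```text
time: 34.12
ee_pos: [438.2, -354.5, 35.9]
tool_rot: [0.0, 0.999, -0.053, 0.0]
wrist_force: [-1.1, -0.4, -8.3]
opening: 23.1
grasp_force: 79.3
```

Run:
```python
from t import *
f=fm(8); ends(f,(225,410,330,420)); cv2.imwrite('pics/side4.png',f['img'][:,:,::-1])
z=f and 54
print(proj(f,[[467.4+104.4,-357.4-11,54],[467.4-114.4,-357.4+12,54]]))
```

```text
F [-0.11  0.12 -9.26] M [ 0.003 -0.007 -0.008] tcp [ 437.7 -354.1   35. ] t 34.5167
head [304.  344.1] [269, 332, 67, 36, 445]
head [378.1 358. ] [355, 339, 45, 40, 1201]
pommel [258.7 336.4] [238, 330, 39, 21, 405]
pommel [335.5 344.7] [320, 330, 27, 40, 558]
[[376.79926152 357.46010038]
 [252.76400598 405.75946022]]
```

It hangs level: the moment is about 0 and the head is at the predicted pixel height. I lift and carry.

drive_tool --increments '[{"offset":[0,0,-0.02],"rot":[0,0,0]},{"offset":[0,0,-0.06],"rot":[0,0,0]},{"offset":[0,0,-0.11],"rot":[0,0,0]},{"offset":[0,0,-0.165],"rot":[0,0,0]},{"offset":[0,0,-0.22],"rot":[0,0,0]},{"offset":[0,0,-0.275],"rot":[0,0,0]},{"offset":[0,0,-0.33],"rot":[0,0,0]},{"offset":[0,0,-0.38],"rot":[0,0,0]},{"offset":[0,0,-0.415],"rot":[0,0,0]},{"offset":[0,0,-0.43],"rot":[0,0,0]},{"offset":[0,0,-0.43],"rot":[0,0,0]}]'

```text
time: 35.43
ee_pos: [438.7, -355.1, 253.7]
tool_rot: [0.002, 0.999, -0.053, 0.002]
wrist_force: [0.4, -0.4, -9.3]
opening: 23.2
grasp_force: 79.7
```

drive_tool --increments '[{"offset":[0,-0.02,0],"rot":[0,0,0]},{"offset":[-0.002,-0.055,0],"rot":[0,0,0]},{"offset":[-0.004,-0.1,0],"rot":[0,0,0]},{"offset":[-0.006,-0.15,0],"rot":[0,0,0]},{"offset":[-0.008,-0.2,0],"rot":[0,0,0]},{"offset":[-0.01,-0.25,0],"rot":[0,0,0]},{"offset":[-0.013,-0.3,0],"rot":[0,0,0]},{"offset":[-0.015,-0.35,0],"rot":[0,0,0]},{"offset":[-0.017,-0.4,0],"rot":[0,0,0]},{"offset":[-0.019,-0.445,0],"rot":[0,0,0]},{"offset":[-0.021,-0.48,0],"rot":[0,0,0]},{"offset":[-0.022,-0.5,0],"rot":[0,0,0]}]'

```text
time: 36.43
ee_pos: [451.8, -101.0, 247.9]
tool_rot: [-0.001, 0.999, -0.051, -0.002]
wrist_force: [0.6, -0.3, -9.2]
opening: 22.7
grasp_force: 79.8
```

drive_tool --increments '[{"offset":[-0.001,-0.02,0],"rot":[0,0,0]},{"offset":[-0.003,-0.06,0],"rot":[0,0,0.002]},{"offset":[-0.006,-0.12,0],"rot":[0,0,0.004]},{"offset":[-0.009,-0.18,0],"rot":[0,0,0.006]},{"offset":[-0.012,-0.24,0],"rot":[0,0,0.006]},{"offset":[-0.016,-0.31,0],"rot":[0,0,0.006]},{"offset":[-0.019,-0.37,0],"rot":[0,0,0.006]},{"offset":[-0.023,-0.43,0],"rot":[0,0,0.006]},{"offset":[-0.026,-0.49,0],"rot":[0,0,0.006]},{"offset":[-0.028,-0.54,0],"rot":[0,0,0.006]},{"offset":[-0.03,-0.575,0],"rot":[0,0,0.006]},{"offset":[-0.031,-0.593,0],"rot":[0,0,0.006]}]'

```text
time: 37.43
ee_pos: [468.3, 194.1, 249.3]
tool_rot: [-0.0, 0.998, -0.056, -0.001]
wrist_force: [0.6, -0.1, -8.7]
opening: 23.0
grasp_force: 80.1
```

drive_tool --increments '[{"offset":[0,0,0],"rot":[0,0,0]},{"offset":[0,0,0],"rot":[0,0,0]},{"offset":[0,0,0],"rot":[0,0,0]}]'

```text
time: 37.68
ee_pos: [468.9, 191.1, 249.8]
tool_rot: [0.001, 0.998, -0.058, -0.0]
wrist_force: [-0.6, 0.1, -9.3]
opening: 22.5
grasp_force: 80.1
```

Run:
```python
from t import *
f=fm(4); g=frame('top')
a=cv2.resize(f['img'][30:230,80:330],None,fx=1.6,fy=1.6);b=cv2.resize(g['img'][130:330,60:260],None,fx=1.6,fy=1.6)
cv2.imwrite('pics/d9.png',np.hstack([a,b])[:,:,::-1])
```

```text
F [ 0.01 -0.27 -9.28] M [-0.     0.01   0.013] tcp [469.1 191.2 250.3] t 37.8833
```

View pics/d9.png

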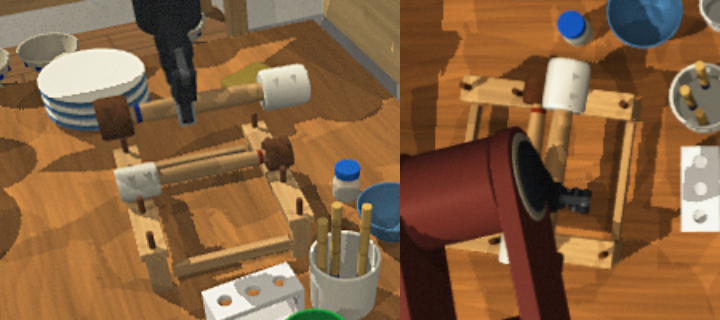

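The blue-ring pestle hangs level over the next lane, head at top pixel about (165,183). One numeric check before I lower it.

Run:
```python
from t import *
g=frame('top');print(onz(g,[[165,183]],275).round(1),proj(g,[[602.6,176.4,268]]))
```

```text
[[601.2 172.6 275. ]] [[164.01030592 182.91759581]]
```

drive_tool --increments '[{"offset":[0,0,0.02],"rot":[0,0,0]},{"offset":[0,0,0.06],"rot":[0,0,0]},{"offset":[0,0,0.11],"rot":[0,0,0]},{"offset":[0,0,0.16],"rot":[0,0,0]},{"offset":[0,0,0.2],"rot":[0,0,0]},{"offset":[0,0,0.22],"rot":[0,0,0]},{"offset":[0,0,0.22],"rot":[0,0,0]}]'

```text
time: 38.57
ee_pos: [466.5, 191.3, 136.3]
tool_rot: [0.001, 0.998, -0.057, -0.003]
wrist_force: [-2.5, 0.0, -8.6]
opening: 22.9
grasp_force: 80.1
```

drive_tool --increments '[{"offset":[0,0,0.02],"rot":[0,0,0]},{"offset":[0,0,0.045],"rot":[0,0,0]},{"offset":[0,0,0.07],"rot":[0,0,0]},{"offset":[0,0,0.09],"rot":[0,0,0]},{"offset":[0,0,0.1],"rot":[0,0,0]},{"offset":[0,0,0.105],"rot":[0,0,0]},{"offset":[0,0,0.11],"rot":[0,0,0]},{"offset":[0,0,0.113],"rot":[0,0,0]},{"offset":[0,0,0.115],"rot":[0,0,0]},{"offset":[0,0,0.115],"rot":[0,0,0]}]'

```text
time: 39.4
ee_pos: [469.6, 192.4, 85.8]
tool_rot: [-0.0, 0.998, -0.057, 0.0]
wrist_force: [-6.6, -1.8, 3.1]
opening: 22.7
grasp_force: 81.7
```

drive_tool --increments '[{"offset":[0,0,0],"rot":[0,0,0]},{"offset":[0,0,0],"rot":[0,0,0]},{"offset":[0,0,0],"rot":[0,0,0]},{"offset":[0,0,0],"rot":[0,0,0]},{"offset":[0,0,-0.02],"rot":[0,0,0]},{"offset":[0,0,-0.06],"rot":[0,0,0]},{"offset":[0,0,-0.12],"rot":[0,0,0]},{"offset":[0,0,-0.18],"rot":[0,0,0]},{"offset":[0,0,-0.24],"rot":[0,0,0]},{"offset":[0,0,-0.3],"rot":[0,0,0]},{"offset":[0,0,-0.33],"rot":[0,0,0]},{"offset":[0,0,-0.33],"rot":[0,0,0]}]' --fingers 0.5

```text
time: 40.4
ee_pos: [471.5, 192.7, 254.3]
tool_rot: [-0.002, 0.998, -0.057, 0.005]
wrist_force: [1.2, 0.5, -0.4]
opening: 42.9
grasp_force: 0.0
```

Run:
```python
from h import *
f=frame('top','top5');frame('side','side5')
hsv=cv2.cvtColor(f['img'],cv2.COLOR_RGB2HSV).astype(int);H,S,V=[hsv[...,i] for i in range(3)]
def comp(m,r,a):
    q=np.zeros(V.shape,bool);q[r[2]:r[3],r[0]:r[1]]=1
    n,l,st,c=cv2.connectedComponentsWithStats((m&q).astype(np.uint8))
    return [(c[i],int(st[i][4])) for i in range(1,n) if st[i][4]>a]
roi=(270,365,145,200)
red=comp(((H<6)|(H>174))&(S>150)&(V>110),roi,5); blk=comp(V<45,(325,360,155,190),20)
print('clip',[(c.round(1),a,onz(f,[c],14).round(1)) for c,a in red]);print('grip',[(c.round(1),a,onz(f,[c],60).round(1)) for c,a in blk])
o=arm.get_obs();print(o['ee_pos'],o['tool_rot'])
```

```text
clip [(array([314., 160.]), 15, array([[ 706.7, -141.9,   14. ]]))]
grip [(array([356.2, 173.1]), 140, array([[ 663.9, -241. ,   60. ]])), (array([336.3, 173. ]), 132, array([[ 663.9, -191.9,   60. ]]))]
[469.34664266 192.08249996 248.72478223] [-2.86547112e-04  9.98349552e-01 -5.74218080e-02  9.08312344e-04]
```

Run:
```python
from h import *
i=cv2.imread('pics/side5.png');f=frame('side')
m=np.zeros(i.shape[:2],np.uint8);m[245:290,345:385]=(i.max(2)<50)[245:290,345:385]
n,l,st,c=cv2.connectedComponentsWithStats(m)
for k in range(1,n):
    if st[k][4]>20: print(c[k],st[k],onz(f,[c[k]],42).round(1))
P=[[665.5+a*14,-194.5+b*10,z] for z in(20,60) for a in(-1,1) for b in(-1,1)]
q=proj(f,P);print('pred bbox',q.min(0),q.max(0))
g=frame('top');q=proj(g,P);print('pred top bbox',q.min(0),q.max(0))
j=cv2.imread('pics/top5.png');m=np.zeros(j.shape[:2],np.uint8);m[160:186,325:350]=(j.max(2)<45)[160:186,325:350]
print(*[''.join('#' if v else '.' for v in r) for r in m[160:186,325:350]],sep='\n')
```

```text
[363.47852761 264.50306748] [345 245  30  38 326] [[ 666. -194.   42.]]
pred bbox [353.37242714 253.47233071] [373.54768572 277.08048709]
pred top bbox [330.99102539 166.76040613] [341.54143969 180.85735272]
.........................
.........................
.........................
.........................
.........................
.........................
...........###...........
..........#######........
.........########........
.........########........
........#########........
........#########........
........#########........
.......##########........
##################.......
#.##################.....
........############.....
........########.........
........#######..........
.........#####...........
.........................
.........................
.........................
.........................
.........................
.........................
```

drive_tool --increments '[{"offset":[0.04,0.06,0],"rot":[0,0,0]},{"offset":[0.08,0.12,0],"rot":[0,0,-0.01]},{"offset":[0.12,0.18,0],"rot":[0,0,-0.02]},{"offset":[0.16,0.24,0],"rot":[0,0,-0.03]},{"offset":[0.2,0.3,0],"rot":[0,0,-0.039]},{"offset":[0.24,0.36,0],"rot":[0,0,-0.039]},{"offset":[0.28,0.42,0],"rot":[0,0,-0.039]},{"offset":[0.33,0.49,0],"rot":[0,0,-0.039]},{"offset":[0.38,0.57,0],"rot":[0,0,-0.039]},{"offset":[0.43,0.65,0],"rot":[0,0,-0.039]},{"offset":[0.478,0.723,0],"rot":[0,0,-0.039]},{"offset":[0.478,0.723,0],"rot":[0,0,-0.039]}]' --fingers 0.42

```text
time: 41.6
ee_pos: [665.1, -199.2, 244.2]
tool_rot: [0.0, 1.0, -0.029, -0.002]
wrist_force: [-0.4, 0.7, -0.3]
opening: 36.1
grasp_force: 0.0
```

drive_tool --increments '[{"offset":[0,0,0.06],"rot":[0,0,0]},{"offset":[0,0,0.12],"rot":[0,0,0]},{"offset":[0,0,0.18],"rot":[0,0,0]},{"offset":[0,0,0.2],"rot":[0,0,0]},{"offset":[0,0,0.2],"rot":[0,0,0]},{"offset":[0,0,0.2],"rot":[0,0,0]}]'

```text
time: 42.1
ee_pos: [664.4, -194.1, 146.7]
tool_rot: [-0.0, 1.0, -0.027, -0.001]
wrist_force: [0.1, 0.8, 0.6]
opening: 35.9
grasp_force: 0.0
```

drive_tool --increments '[{"offset":[0,0,0.05],"rot":[0,0,0]},{"offset":[0,0,0.1],"rot":[0,0,0]},{"offset":[0,0,0.14],"rot":[0,0,0]},{"offset":[0,0,0.17],"rot":[0,0,0]},{"offset":[0,0,0.2],"rot":[0,0,0]},{"offset":[0,0,0.22],"rot":[0,0,0]},{"offset":[0,0,0.23],"rot":[0,0,0]},{"offset":[0,0,0.23],"rot":[0,0,0]},{"offset":[0,0,0.23],"rot":[0,0,0]}]'

```text
time: 42.85
ee_pos: [665.6, -194.7, 33.6]
tool_rot: [0.0, 1.0, -0.027, 0.001]
wrist_force: [-0.2, -0.1, -0.3]
opening: 35.8
grasp_force: 0.0
```

drive_tool --increments '[{"offset":[0,0,0],"rot":[0,0,0]},{"offset":[0,0,0],"rot":[0,0,0]},{"offset":[0,0,0],"rot":[0,0,0]},{"offset":[0,0,0],"rot":[0,0,0]},{"offset":[0,0,0],"rot":[0,0,0]},{"offset":[0,0,0],"rot":[0,0,0]},{"offset":[0,0,0],"rot":[0,0,0]}]' --fingers 0 --squeeze 20

```text
time: 43.43
ee_pos: [666.0, -195.1, 34.4]
tool_rot: [0.001, 1.0, -0.027, 0.001]
wrist_force: [-0.6, -2.0, 6.2]
opening: 19.9
grasp_force: 26.1
```

drive_tool --increments '[{"offset":[0,-0.01,0],"rot":[0,0,0]},{"offset":[0,-0.03,0],"rot":[0,0,0]},{"offset":[0,-0.05,0],"rot":[0,0,0]},{"offset":[0,-0.07,0],"rot":[0,0,0]},{"offset":[0,-0.09,0],"rot":[0,0,0]},{"offset":[0,-0.103,0],"rot":[0,0,0]},{"offset":[0,-0.109,0],"rot":[0,0,0]},{"offset":[0,-0.109,0],"rot":[0,0,0]},{"offset":[0,-0.109,0],"rot":[0,0,0]}]'

```text
time: 44.18
ee_pos: [668.9, -139.4, 34.4]
tool_rot: [-0.0, 1.0, -0.027, 0.001]
wrist_force: [-1.3, 1.6, 6.3]
opening: 19.2
grasp_force: 26.4
```

drive_tool --increments '[{"offset":[0,0,0],"rot":[0,0,0]},{"offset":[0,0,0],"rot":[0,0,0]},{"offset":[0,0,0],"rot":[0,0,0]},{"offset":[0,0,0],"rot":[0,0,0]},{"offset":[0,0,-0.03],"rot":[0,0,0]},{"offset":[0,0,-0.09],"rot":[0,0,0]},{"offset":[0,0,-0.16],"rot":[0,0,0]},{"offset":[0,0,-0.23],"rot":[0,0,0]},{"offset":[0,0,-0.3],"rot":[0,0,0]},{"offset":[0,0,-0.37],"rot":[0,0,0]},{"offset":[0,0,-0.43],"rot":[0,0,0]},{"offset":[0,0,-0.43],"rot":[0,0,0]}]' --fingers 0.42

```text
time: 45.18
ee_pos: [671.3, -141.2, 259.1]
tool_rot: [0.002, 1.0, -0.027, 0.007]
wrist_force: [0.8, 0.4, 1.7]
opening: 35.7
grasp_force: 0.0
```

drive_tool --increments '[{"offset":[-0.08,0,0],"rot":[0,0,0]},{"offset":[-0.16,0,0],"rot":[0,0,0]},{"offset":[-0.24,0.04,0],"rot":[0,0,0]},{"offset":[-0.32,0.1,0],"rot":[0,0,0]},{"offset":[-0.4,0.16,0],"rot":[0,0,0]},{"offset":[-0.44,0.22,0],"rot":[0,0,0]},{"offset":[-0.44,0.3,0],"rot":[0,0,0]},{"offset":[-0.44,0.38,0],"rot":[0,0,0]},{"offset":[-0.44,0.46,0],"rot":[0,0,0]},{"offset":[-0.44,0.5,0],"rot":[0,0,0]},{"offset":[-0.44,0.5,0],"rot":[0,0,0]}]'

```text
time: 46.1
ee_pos: [433.5, -382.2, 248.4]
tool_rot: [0.001, 1.0, -0.029, -0.0]
wrist_force: [-0.5, 0.3, -0.2]
opening: 36.1
grasp_force: 0.0
```

Run:
```python
from h import *
f=frame('top','top6');s=frame('side','side6')
a=cv2.resize(f['img'][110:310,70:360],None,fx=1.6,fy=1.6);A=f['img'][145:200,270:370];b=cv2.resize(A,None,fx=3.3,fy=3.3,interpolation=cv2.INTER_CUBIC)
c=np.zeros((560,790,3),np.uint8);c[:320,:464]=a;c[320:320+b.shape[0],:b.shape[1]]=b
d=cv2.resize(s['img'][90:330,130:400],None,fx=1.2,fy=1.2);c[:288,466:790]=d
cv2.imwrite('pics/d10.png',c[:,:,::-1])
j=f['img'];m=(j.max(2)<45)[160:186,290:345]
print(*[''.join('#' if v else '.' for v in r) for r in m],sep='\n')
P=[[666+a*14-b*.5,-140.6+b*10,z] for z in(20,60) for a in(-1,1) for b in(-1,1)]
q=proj(f,P);print('pred top bbox',q.min(0),q.max(0)); print(arm.get_obs()['ee_pos'])
```

```text
.......................................................
.......................................................
.......................................................
.......................................................
.......................................................
.....................######............................
......................#######..........................
......................#######..........................
.....................########..........................
.....................#######...........................
.....................#######...........................
....................########...........................
.########.##......###########..........................
.##################################....................
...............##############################..........
....................########..........#################
....................########...........................
.....................######............................
.......................................................
.......................................................
.......................................................
.......................................................
.......................................................
.......................................................
.......................................................
.......................................................
pred top bbox [309.89480402 166.29324837] [319.59153779 180.73732514]
[ 434.43471505 -378.46653595  248.11772034]
```

View pics/d10.png

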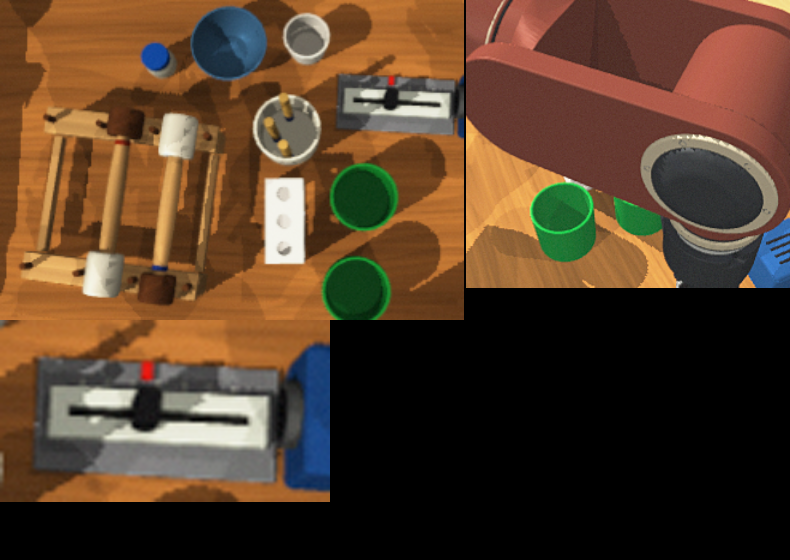

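The last picture shows three rods in the white jar, both pestles lying across both rails in separate lanes, and the black grip beside the red clip. The bowl, pot and cup are untouched, and the arm is clear. I hand it in.

```bash
python3 -c "
from workcell import arm
print(arm.finish_job())"
```

```text
the job is handed in; nothing more can be done
None
```

I handed the job in at about 46 s of robot time: all three rods stand blue end down in the white jar, both pestles present lie level across the rack rails in separate lanes, and the slider grip is within about 2 mm of the red clip by my measurement; no verdict came back.

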